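Walk the lamp power unit into its parking frame and shut the keeper

TASK

The microscope's lamp power unit has to go back into its low parking frame, but its handle must not carry the whole weight, so never lift all four feet clear of the bench: take it by the handle, lean it well back towards you (about 25 degrees) onto its two front feet, and walk it forward in long strides of about 5 cm, swinging it on one front foot and then on the other. Lower it level and square between the cheeks of the frame, let go of it, then swing the red-knobbed keeper bar all the way shut across its front. Leave the other things on the bench where they are.

Things in the scene. Friction and masses are not known exactly. Their poses are not given: they have to be found in the camera images.
- power_unit: lamp power unit: off-white steel case 90 (x) x 130 (y) x 150 mm tall with feet, about 0.8 kg, weight low; origin at the middle of its underside, level with the soles of its four rubber feet; x from its front to its back, y to its left, z up. Its front (-x, towards the robot) has a grey panel with a red switch and a black dial that stands 15 mm out, 112 mm up
- unit_handle (a point): centre of the black handle fixed on top of the unit, at [0, 0, 183] mm in the unit's frame: a level bar along y, 16 mm thick (x), 20 mm deep (z), 80 mm clear between its posts, 23 mm of air between bar and case. Leaning the unit back moves the handle towards the robot while the front feet stay
- left_front_foot (a point): front rim of the sole of the unit's left front foot (left as the robot sees it), at [-43, 54, 0] mm in the unit's frame: the point it stands on when leant back to that side. The feet are rubber discs, 18 mm across and 13 mm high
- right_front_foot (a point): the same for the right front foot, at [-43, -54, 0] mm in the unit's frame
- left_rear_foot (a point): rear rim of the sole of the left rear foot, at [43, 54, 0] mm in the unit's frame
- right_rear_foot (a point): rear rim of the sole of the right rear foot, at [43, -54, 0] mm in the unit's frame
- frame: parking frame, a low dark steel bracket screwed to the bench, open to its front (-x, towards the robot), without a floor. Origin on the bench at the middle of the unit's place: the unit is home when its origin and axes agree with these; x points into the frame, y to its left. Outside the cheeks lie 3 mm flanges; the left one (y 74 to 110 mm) reaches forward to x = -79 mm
- frame_back (a point): middle of the two rubber bumpers on the frame's back wall (30 mm high, 150 mm wide), at [49, 0, 20] mm in the frame's axes: 4 mm behind the back of a unit that is home
- frame_left_cheek (a point): middle of the inner face of the frame's left cheek. The two cheeks stand 142 mm apart inside, 6 mm clear of the case on each side, and run from x = 0 to 55 mm in the frame's axes, with lips flared outwards up to 19 mm high that guide the rear of the unit as it is lowered; a rear end leant up more than 20 degrees swings over them
- frame_right_cheek (a point): the same for the right cheek
- keeper (a joint): keeper: flat steel bar 100 mm long, 18 mm high, on an upright hinge pin; value in rad: 0 = shut, lying along the frame's -y across the unit's front, 7 mm clear of a unit that is home; grows as it opens, clockwise from above: it points to the frame's -x (the robot) at 1.57 and to +y at 3.14; stops at 0 and 3.05. Starts at 2.5 to 2.95, moves easily (about 1 N at the knob), stays where left
- keeper_knob (a point): middle of the keeper's red upright knob, 50 mm above the bench: a round grip 15 mm thick from 27 to 75 mm above the bench, on a lug. When shut it is at [-28, -85] mm from the hinge pin in the frame's axes, and the tall front of the unit is only 44 mm behind it: take or push it with the tool leant back towards the robot
- keeper_hinge (a point): the keeper's upright hinge axis, 3 mm above the bench, at [-61, 95] mm in the frame's axes
- mug_1: bystander: striped mug, 80 mm wide, 89 mm tall; origin under its middle
- stapler: bystander: blue stapler, 34 x 150 x 55 mm; origin under its middle
- tape_1: bystander: roll of brown tape lying flat, 96 mm across, 48 mm high; origin under its middle
- rock_4: bystander: hand specimen of rock, 59 x 69 x 40 mm; origin under its middle

How it is judged (in metres and radians):
On the way, in this order (a step that is already met when the one before it is completed fails the run):
1. the power unit is leant at least 18 degrees from upright with a front foot still on the bench (angle between power_unit's own z axis and vertical above 0.32 rad and height (world z) of any of left_front_foot, right_front_foot below 0.006 m), for 0.05 s.
2. first stride: still leant more than 11 degrees, it has swung on one front foot (within 15 mm of where it stood) until the other is more than 30 mm from where it stood (angle between power_unit's own z axis and vertical above 0.2 rad and ((distance of left_front_foot from where it was at the start of the episode below 0.015 m and distance of right_front_foot from where it was at the start of the episode above 0.03 m) or (distance of right_front_foot from where it was at the start of the episode below 0.015 m and distance of left_front_foot from where it was at the start of the episode above 0.03 m))), for 0.05 s.
3. second stride: still leant more than 11 degrees, both front feet are now more than 40 mm from where they stood (angle between power_unit's own z axis and vertical above 0.2 rad and distance of each of left_front_foot, right_front_foot from where it was at the start of the episode above 0.04 m), for 0.05 s.
4. the unit stands level and square between the cheeks of the frame and has been let go (x of power_unit in the frame of frame between -0.011 and 0.008 m and y of power_unit in the frame of frame between -0.009 and 0.009 m and angle between the y axis of power_unit and the y axis of frame, either way round below 0.12 rad and angle between power_unit's own z axis and vertical below 0.05 rad and contact force between the fingers and power_unit below 0.3 N and linear speed of power_unit below 0.02 m/s), for 0.2 s.
At the end, for the whole second after the job is handed in: the power unit stands at rest, level (3 degrees) and square (7 degrees) in the frame, its origin within 9 mm sideways, 8 mm behind and 11 mm in front of the frame's origin, and the keeper is shut across its front to within 0.15 rad (all of step 4 and value of joint keeper below 0.15 rad); the robot touches nothing.
It fails at once if all four feet of the power unit are more than 8 mm above the bench (lifted clear) (height (world z) of each of left_front_foot, right_front_foot, left_rear_foot, right_rear_foot above 0.008 m).
It fails at once if the power unit has toppled (leant more than 45 degrees) (angle between power_unit's own z axis and vertical above 0.8 rad).
It fails at once if a bystander is moved more than 25 mm (distance of any of mug_1, stapler, tape_1, rock_4 from where it was at the start of the episode above 0.025 m).
It also fails if it takes over 58 s, if anything falls off the work surface, if the arm or the gripper's body presses on something with over 40 N, if the wrist force passes 120 N, or if a joint passes its speed limit or range.

ROBOT

A 6-joint arm with a two-finger parallel gripper is mounted at the origin on a cart in front of the work surface, level with it; the furniture and walls round the work are solid. World frame = base frame: x ahead of the robot, y to its left, z up, the work surface at z = 0. Lengths are in mm, angles in rad, forces in N, time in s.
With the tool pointing down it reaches from about 300 to 775 mm from the base axis. Payload 14.6 kg.
Tool frame: the origin (TCP) lies where the fingers leave the gripper's body, on its centre line; the fingertips stand 73 mm ahead of it and the grasp point (between the pads) lies 54 mm ahead of it; z points along the fingers, y is the line along which they close (so a half turn about z gives the same grasp; the last joint's range is limited). The gripper opens to 85 mm and grips with 20 to 120 N. Pads are 22 mm wide; open, the fingers measure 114 mm over their backs; the gripper's body (76 mm by 85 mm) begins 54 mm behind the grasp point. The pads swing forward as they close: fully open they stand 13 mm farther back than shut.
Start: joints at [-1.267, 0.3, 1.521, -0, 1.321, -0.067], TCP at [199.291, -512.614, 303.881] pointing down, gripper open.
Joint ranges: [-3.03, 3.03], [-0.79, 2.21], [0.23, 2.52], [-1.04, 4.18], [0, 3.07], [-2.55, 2.55]. Speed limits (rad/s): [2.22, 2.22, 2.57, 3.14, 3.14, 3.14].

INTERFACE

Orientations are given as a unit quaternion [x, y, z, w].
In Python, from cell import sensors, read_camera, job gives the robot as it stands.
- The arm moves only by the shell command python3 -m handwheel 'ROWS' [FORCE]. ROWS is JSON, a list of rows, each a list of 7 numbers: the shift along the tool's x, y, z in mm, then the turn, a rotation vector about the tool's x, y, z in degrees, then the closure in counts, from 0 (fully open) to 255 (shut). In form: [[tx, ty, tz, wx, wy, wz, grip], ...]. A call has 1 to 12 rows; each row is the pose to reach, as a shift and turn from the pose commanded when the call began, along the tool's axes at that moment; what a row does not reach only later rows make up. A row lasts 1/10 s, in which the tool goes at most 50 mm and 8.59 degrees, less where a joint would pass 70% of its speed; a pose out of reach is approached as far as the arm can. A call with a gripper value outside its range is refused whole. The fingers move at their own pace and stop on an object; FORCE is the grip in N (left out, the last holds). Time passes only in rows, so rows that repeat a pose let the fingers close. It gives the time, the measured TCP pose, the force, the opening and the grip force at its end, in the units of the state.
- sensors.state(): the state, without advancing time (a new reading comes with each control period).
- read_camera(name): name is "scene" or "top" or "wrist"; returns a dict with "img" (420x560x3 uint8, red, green, blue), "fx", "fy", "cx", "cy" (pixels), "extrinsics" (4x4, takes a point from world to camera coordinates). Camera axes: x right, y up, looking along -z (the intrinsics and any distortion apply to the point x, -y, -z); pixel columns grow to the right and rows downward; lengths in mm; the calibration is good to about 2 mm. A picture is of the moment at which its call begins. There is no depth.
- job.sign_off(): hands the job in; it is judged then, once.
The state is a dict: "t": time; "joints": joint angles; "joint_vel": joint speeds; "tau": joint torques, N m; "tool_pos": TCP position; "tool_rot": TCP orientation; "ft_force": force on the tool from outside, world axes, zero at the start; "wrist_torque": the same for the moment, N m; "width": finger opening in mm; "finger_force": force on a finger pad.
Only numpy, scipy, OpenCV 4.12 (cv2) and the standard library are available. Lean on these libraries where they do the work, as an engineer would, in place of code of your own. Each camera call takes 0.05 s, during which the arm holds its last target. There are 200 camera calls.

## Working session

There is one attempt and no reset: what is moved stays moved. The work goes in short steps, Python scripts to look and compute and a shell command to move; the robot and the scene stay as the last step left them, time stands still between calls to the robot, and variables do not carry over. Pictures are saved under pics/ and viewed, at most 13 in all, crops included, and the job is handed in when it is done.

```bash
ls; mkdir -p pics; cat > h.py <<'E'
import numpy as np,cv2
from scipy.spatial.transform import Rotation as R
from cell import sensors,read_camera,job
def ray(c,u,v):
    E=np.array(c["extrinsics"]);d=np.array([(u-c["cx"])/c["fx"],-(v-c["cy"])/c["fy"],-1.])
    return -E[:3,:3].T@E[:3,3], E[:3,:3].T@d
def onz(c,u,v,z):
    o,d=ray(c,u,v);return o+d*(z-o[2])/d[2]
def proj(c,p):
    E=np.array(c["extrinsics"]);q=E[:3,:3]@np.array(p)+E[:3,3]
    return c["cx"]+c["fx"]*q[0]/-q[2], c["cy"]+c["fy"]*-q[1]/-q[2]
E
python3 - <<'E'
from h import *
for n in("scene","top"):
    c=read_camera(n);cv2.imwrite(f"pics/{n}0.png",c["img"][:,:,::-1]);print(n,c["fx"],c["cx"],c["cy"],ray(c,280,210),[k for k in c])
print(sensors.state())
E
```

```text
pics
scene 527.9218335194746 286.4302459070423 202.1046476101069 (array([-524.84174284,  464.74229146,  781.00365699]), array([ 0.77402664, -0.38147187, -0.5057015 ])) ['img', 'fx', 'fy', 'cx', 'cy', 'extrinsics']
top 382.681554525479 282.4865908223831 204.98492846979843 (array([ 459.15562252,  -68.0034866 , 1143.47615978]), array([ 0.05818561,  0.01494197, -0.99830113])) ['img', 'fx', 'fy', 'cx', 'cy', 'extrinsics']
{'t': 0.1, 'joints': array([-1.26660547e+00,  3.00434850e-01,  1.52152933e+00, -3.07926859e-07,
        1.32072407e+00, -6.65574116e-02]), 'joint_vel': array([-1.46534524e-03, -1.21018783e-03, -9.85444786e-04, -8.50802140e-05,
       -2.06638524e-04,  9.06274654e-04]), 'tau': array([ 2.45448908e-03, -5.44369733e+01, -3.62370086e+01,  5.88648490e-06,
        3.03747074e-03, -1.19200180e-05]), 'tool_pos': array([ 199.24923613, -512.49007218,  303.36305472]), 'tool_rot': array([ 9.82867207e-01,  1.84314279e-01, -6.50825469e-05, -5.43917448e-04]), 'ft_force': array([-0.35931812,  0.15107721, -0.75224295]), 'wrist_torque': array([-0.01065469, -0.0826914 , -0.00839519]), 'finger_force': 0.0, 'width': 85.30674053407348}
```

View pics/scene0.png

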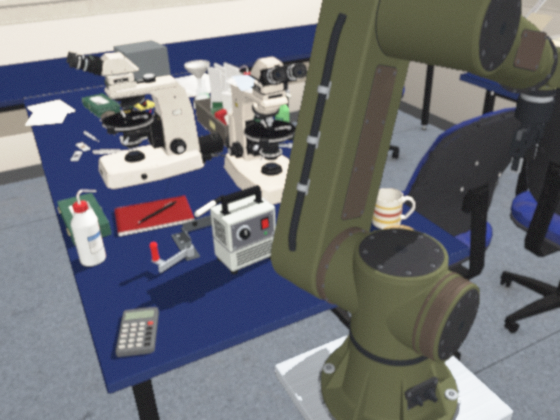

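View pics/top0.png

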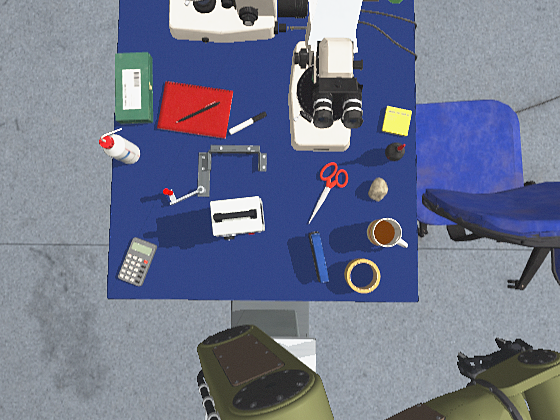

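The scene view shows the unit at about (245,235) with its handle on top. In the top view the handle is near (237,216), the frame spans columns 198-267 and rows 145-195, the keeper knob is at (168,192) and the hinge at (202,190).

```bash
python3 - <<'E'
from h import *
c=read_camera("top");im=c["img"]
cv2.imwrite("pics/top1.png",cv2.resize(im[130:260,140:300],None,fx=5,fy=4.6 if 0 else 5,interpolation=cv2.INTER_CUBIC)[:600,:,::-1])
h=cv2.cvtColor(im,cv2.COLOR_RGB2HSV).astype(int)
def comp(m,box):
    x0,y0,x1,y1=box;k=np.zeros(m.shape,np.uint8);k[y0:y1,x0:x1]=m[y0:y1,x0:x1]
    n,l,s,ce=cv2.connectedComponentsWithStats(k)
    i=1+s[1:,4].argmax();ys,xs=np.where(l==i);return s[i],ce[i],cv2.minAreaRect(np.c_[xs,ys].astype(np.float32))
print("white",comp((h[...,1]<40)&(h[...,2]>190),(200,185,275,245)))
print("black",comp((h[...,2]<60)&(h[...,1]<120),(213,200,260,228)))
print("red",comp(((h[...,0]<8)|(h[...,0]>172))&(h[...,1]>150),(155,180,185,205)))
for n,u,v,z in[("handle",237,216,193),("knob",168,191,75),("hinge",201,190,10)]:print(n,onz(c,u,v,z))
E
```

```text
white (array([ 210,  196,   55,   40, 1412], dtype=int32), array([236.46813031, 215.73300283]), ((237.06747436523438, 216.2963409423828), (36.540863037109375, 51.917144775390625), 83.8844985961914))
black (array([213, 210,  44,  12, 172], dtype=int32), array([234.41860465, 215.20348837]), ((234.6039581298828, 215.53961181640625), (8.15930461883545, 43.08510971069336), 84.2894058227539))
red (array([163, 188,  10,   7,  48], dtype=int32), array([167.4375, 191.4375]), ((167.70590209960938, 191.1764678955078), (9.701424598693848, 5.3357834815979), 14.03624439239502))
handle [498.52298265  53.01715399 193.        ]
knob [571.77556314 263.67808419  75.        ]
hinge [582.58508414 185.28297724  10.        ]
```

View pics/top1.png

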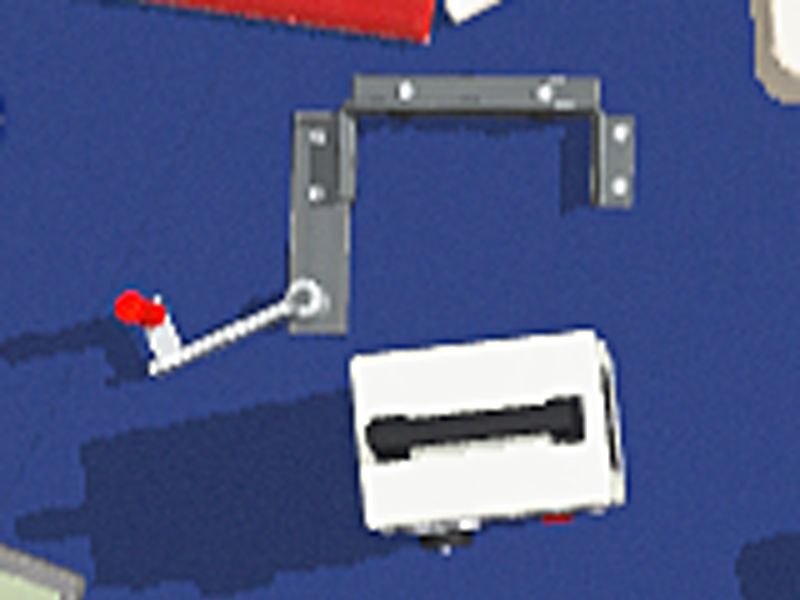

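The crop (5x, offset 140,130) shows the left flange with corners at (290,330), (346,332) and (296,112), and the right flange's outer edge at (634,117-207). The unit's top has corners at (352,355), (592,332), (612,505) and (368,530), and the hinge is at (303,298).

```bash
python3 - <<'E'
from h import *
c=read_camera("top")
P=lambda u,v,z:np.round(onz(c,140+(u-2)/5,130+(v-2)/5,z)[:2],1)
print("flangeL FL,FR,BL",P(290,330,3),P(346,332,3),P(296,112,3))
print("flangeR outer back,front, inner front",P(634,117,3),P(633,207,3))
print("wall inner L,R z30",P(355,112,30),P(598,112,30),"outer",P(355,76,30),P(598,78,30))
print("cheek tops inner z19", P(355,108,19),P(352,200,19),P(598,112,19),P(596,205,19))
print("hinge z20",P(303,298,20))
print("unit top",[P(u,v,150) for u,v in((352,355),(592,332),(612,505),(368,530))])
print("handle ends",P(388,437,193),P(569,419,193))
print("knob top",P(130,305,75),"knob bot",P(155,315,27))
E
```

```text
flangeL FL,FR,BL [566.4 196.6] [565.5 163. ] [698.8 196.5]
flangeR outer back,front, inner front [697.5  -8. ] [642.7  -8.1]
wall inner L,R z30 [693.4 155.3] [694.7  11.9] outer [714.9 155.9] [715.   12.2]
cheek tops inner z19 [698.1 157.6] [642.8 158.1] [697.   12.7] [641.1  13. ]
hinge z20 [583.9 185.5]
unit top [array([539.8, 129.8]), array([553.1,   4.7]), array([463.1,  -7.1]), array([448.9, 119.3])]
handle ends [495.5 102.3] [505.4  12.3]
knob top [572.8 270.5] knob bot [572.2 270.8]
```

```bash
cat >> h.py <<'E'
def Rt(yaw,lean=0,roll=0):  # tool orientation for a unit of this yaw, lean back, roll (deg); tool y ahead, z down
    return R.from_euler('z',yaw,degrees=True)*R.from_euler('y',-lean,degrees=True)*R.from_euler('x',roll,degrees=True)*R.from_matrix(np.array([[0,1,0],[1,0,0],[0,0,-1.]]).T)
def rows(targets,grip):
    s=sensors.state();p0=s["tool_pos"];r0=R.from_quat(s["tool_rot"])
    for p,r in targets:
        d=r0.inv().apply(np.array(p)-p0);w=(r0.inv()*r).as_rotvec(degrees=True)
        print([*(float(x) for x in np.round(d,1)),*(float(x) for x in np.round(w,1)),grip])
E
python3 - <<'E'
from h import *
rows([((501,59,310),Rt(6.2))],0)
E
```

```text
[488.3, -423.4, -6.1, -0.0, -0.0, -75.0, 0]
```

```bash
python3 -m handwheel '[[250,-217,-3,0,0,-38,0],[250,-217,-3,0,0,-38,0],[250,-217,-3,0,0,-38,0],[250,-217,-3,0,0,-38,0],[250,-217,-3,0,0,-38,0],[250,-217,-3,0,0,-38,0],[488,-423,-6,0,0,-75,0],[488,-423,-6,0,0,-75,0],[488,-423,-6,0,0,-75,0],[488,-423,-6,0,0,-75,0],[488,-423,-6,0,0,-75,0],[488,-423,-6,0,0,-75,0]]' 120
python3 - <<'E'
from h import *
rows([((501,59,310),Rt(6.2))],0)
E
```

```text
t: 1.4
tool_pos: [479.9, 20.1, 309.6]
tool_rot: [0.667, 0.745, 0.0, 0.0]
ft_force: [0.2, -0.1, 0.5]
width: 85.4
finger_force: 0.0
[36.3, 25.3, -0.4, 0.0, 0.0, 0.2, 0]
```

```bash
python3 -m handwheel '[[36,25,0,0,0,0,0],[36,25,0,0,0,0,0],[36,25,0,0,0,0,0]]'
python3 - <<'E'
from h import *
s=sensors.state();print(s["joints"],s["tool_pos"])
c=read_camera("wrist");cv2.imwrite("pics/w0.png",c["img"][:,:,::-1]);print(ray(c,280,210))
np.savez("w0",**c)
for p in((500,59,193),(500,59,150)):print(proj(c,p))
E
```

```text
t: 1.7
tool_pos: [500.3, 57.0, 309.0]
tool_rot: [0.667, 0.745, -0.0, -0.0]
ft_force: [0.2, -0.9, 0.0]
width: 85.5
finger_force: 0.0
[ 4.07233528e-02  1.92391333e-01  1.64275968e+00 -1.37966364e-04
  1.30746184e+00 -6.99734251e-02] [500.2965126   56.9924331  308.96865566]
(array([491.60368265, 137.90947893, 378.45661237]), array([ 0.05465674, -0.31644987, -0.94727432]))
(np.float64(273.36454327580884), np.float64(234.37427365673483))
(np.float64(273.47932208599616), np.float64(212.49382857379342))
```

View pics/w0.png

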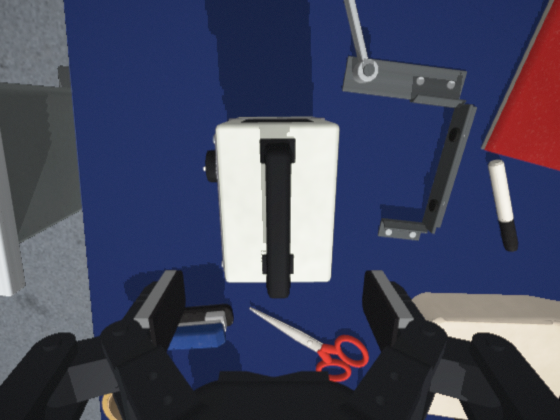

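The wrist view shows the unit's top corners near (217,125), (338,124), (331,281) and (224,281). The handle bar runs between columns 267 and 291, the hinge is at (368,70), the left flange's front edge runs (347,57)-(344,93), and the right flange is at (383,218)-(420,240).

```bash
python3 - <<'E'
from h import *
c=dict(np.load("w0.npz"))
P=lambda u,v,z:np.round(onz(c,u,v,z)[:2],1)
print("top",[P(*q,150) for q in((217,125),(338,124),(331,281),(224,281))])
print("handle z193",P(267,165,193),P(290,165,193),P(270,285,193),P(290,285,193))
print("flangeL",P(347,57,3),P(344,93,3),P(467,70,3)," hinge",P(368,70,15))
print("flangeR outer",P(378,235,3),P(419,240,3),"inner",P(383,218,3))
print("wall outer/top",P(474,106,30),P(440,233,30),P(458,103,30),P(425,230,30))
E
```

```text
top [array([453. , 119.8]), array([538. , 129.9]), array([554.6,   4. ]), array([465.5,  -6. ])]
handle z193 [491.2 103.3] [504.9 104.9] [501.9  21.5] [515.4  23. ]
flangeL [565.2 195.4] [568.6 158.8] [699.  197.2]  hinge [587.4 183.7]
flangeR outer [644.4  -7.5] [699.4  -8.5] inner [645.7  16.4]
wall outer/top [702.2 159.8] [707.3  13.9] [684.5 160.9] [688.2  15.7]
```

```bash
python3 - <<'E'
from h import *
rows([((503,61,238),Rt(6.8))],0)
E
```

```text
[4.5, 3.5, 71.2, -0.0, 0.0, -0.5, 0]
```

```bash
python3 -m handwheel '[[4,2,15,0,0,-0.5,0],[4.5,3.5,40,0,0,-0.5,0],[4.5,3.5,71,0,0,-0.5,0],[4.5,3.5,71,0,0,-0.5,0],[4.5,3.5,71,0,0,-0.5,255],[4.5,3.5,71,0,0,-0.5,255],[4.5,3.5,71,0,0,-0.5,255],[4.5,3.5,71,0,0,-0.5,255],[4.5,3.5,71,0,0,-0.5,255],[4.5,3.5,71,0,0,-0.5,255]]' 120
python3 - <<'E'
from h import *
s=sensors.state();print(s["tool_pos"],R.from_quat(s["tool_rot"]).as_matrix().round(3).tolist(),s["ft_force"],s["wrist_torque"])
E
```

```text
t: 2.75
tool_pos: [503.4, 61.3, 239.3]
tool_rot: [0.664, 0.748, 0.0, 0.0]
ft_force: [-3.9, -0.8, 8.2]
width: 14.0
finger_force: 117.8
[503.39808996  61.29054    239.32269746] [[-0.118, 0.993, 0.001], [0.993, 0.118, -0.0], [-0.0, 0.001, -1.0]] [-3.94635441 -0.83283811  8.16438965] [-0.1211894   0.61139502 -0.00347068]
```

```bash
cat >> h.py <<'E'
FL=np.array([-43,54,0.]);FR=np.array([-43,-54,0.])
def unitR(yaw,lean,roll): return R.from_euler('z',yaw,degrees=True)*R.from_euler('y',-lean,degrees=True)*R.from_euler('x',roll,degrees=True)
def tgt(foot,fw,yaw,lean,roll=0,T=(0,0,239.3)):  # foot point held at world fw
    return np.array(fw)+unitR(yaw,lean,roll).apply(np.array(T)-foot), Rt(yaw,lean,roll)
def feet(T=(0,0,239.3)):
    s=sensors.state();U=R.from_quat(s["tool_rot"])*Rt(0).inv();O=s["tool_pos"]-U.apply(T)
    e=U.as_euler('ZYX',degrees=True);print("yaw,lean,roll",e.round(1)*[1,-1,1],"L",(O+U.apply(FL)).round(1),"R",(O+U.apply(FR)).round(1),"F",s["ft_force"].round(1),"M",s["wrist_torque"].round(2),"t",s["t"])
    return O,U
E
python3 - <<'E'
from h import *
O,U=feet()
L=O+U.apply(FL);L[2]=0
rows([tgt(FL,L+[0,0,-.5],6.8,a) for a in(2,5,8.5,12,15.5,19,22,24.5,25.5)],255)
E
```

```text
yaw,lean,roll [ 6.8  0.  -0. ] L [454.5 109.8  -0. ] R [467.2   2.6   0. ] F [-3.9 -0.8  8.2] M [-0.12  0.61 -0.  ] t 2.75
[-0.0, -8.2, -0.8, -2.0, 0.0, -0.0, 255]
[-0.0, -20.8, -2.3, -5.0, 0.0, -0.0, 255]
[-0.0, -35.6, -3.2, -8.5, 0.0, -0.0, 255]
[-0.0, -50.5, -3.2, -12.0, 0.0, -0.0, 255]
[-0.1, -65.3, -2.3, -15.5, 0.0, -0.0, 255]
[-0.1, -80.0, -0.5, -19.0, 0.0, -0.0, 255]
[-0.1, -92.6, 1.8, -22.0, 0.0, -0.0, 255]
[-0.1, -102.9, 4.2, -24.5, 0.0, -0.0, 255]
[-0.1, -107.0, 5.2, -25.5, 0.0, -0.0, 255]
```

```bash
python3 -m handwheel '[[0,-8.2,-1.3,-2,0,0,255],[0,-20.8,-2.8,-5,0,0,255],[0,-35.6,-3.7,-8.5,0,0,255],[0,-50.5,-3.7,-12,0,0,255],[0,-65.3,-2.8,-15.5,0,0,255],[0,-80,-1,-19,0,0,255],[0,-92.6,1.3,-22,0,0,255],[0,-102.9,3.7,-24.5,0,0,255],[0,-107,4.7,-25.5,0,0,255],[0,-107,4.7,-25.5,0,0,255],[0,-107,4.7,-25.5,0,0,255]]'
python3 - <<'E'
from h import *
feet()
c=read_camera("scene");cv2.imwrite("pics/s1.png",cv2.resize(c["img"][150:330,60:360],None,fx=2.5,fy=2.5)[:,:,::-1])
E
```

```text
t: 3.85
tool_pos: [397.5, 48.8, 234.0]
tool_rot: [0.648, 0.729, 0.165, 0.146]
ft_force: [0.5, 0.1, -2.2]
width: 13.8
finger_force: 118.6
yaw,lean,roll [ 6.8 25.5 -0. ] L [454.7 109.9  -0.6] R [467.4   2.7  -0.6] F [ 0.5  0.1 -2.2] M [-0.1   0.27 -0.01] t 3.85
```

View pics/s1.png

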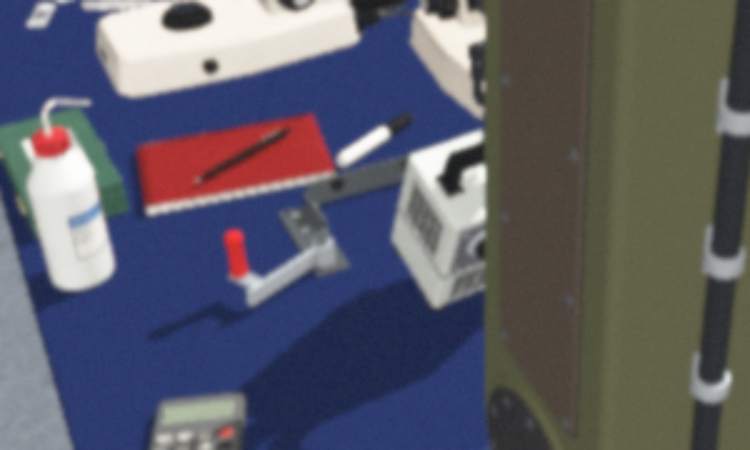

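The picture shows the unit leant back about 25 degrees on its front feet, with its rear edge clear of the bench.

```bash
cat >> h.py <<'E'
def swing(side,y1,n=7,roll=3,z=-1,lean=25.5,shift=(0,0)):
    O,U=feet();f=FL if side=='L' else FR;sg=-1 if side=='L' else 1
    p=O+U.apply(f);p[2]=z;y0=U.as_euler('ZYX',degrees=True)[0]
    y=np.linspace(y0,y1,n);q=[(y0,roll*.6)]+[(v,roll) for v in y[1:]]+[(y1,0)]
    rows([tgt(f,p+np.array([*shift,0])*min(1,i/n),v,lean,sg*r) for i,(v,r) in enumerate(q)],255)
E
python3 - <<'E'
from h import *
swing('L',26)
E
```

```text
yaw,lean,roll [ 6.7 25.5  0. ] L [454.8 109.9  -0.6] R [467.5   2.7  -0.6] F [ 0.2  0.3 -1. ] M [-0.06  0.27 -0.04] t 3.9
[7.6, -0.4, -1.3, -0.0, -1.8, 0.0, 255]
[9.0, 1.8, -1.1, -0.1, -1.6, -2.9, 255]
[5.6, 4.2, -0.0, -0.2, -0.2, -5.8, 255]
[2.3, 6.7, 1.2, -0.3, 1.1, -8.7, 255]
[-0.9, 9.4, 2.5, -0.3, 2.5, -11.6, 255]
[-3.8, 12.3, 3.8, -0.4, 3.9, -14.5, 255]
[-6.6, 15.3, 5.2, -0.5, 5.3, -17.4, 255]
[-18.1, 19.0, 9.5, -0.0, 8.3, -17.4, 255]
```

```bash
python3 -m handwheel '[[7.6,-0.4,-1.3,0,-1.8,0,255],[9,1.8,-1.1,-0.1,-1.6,-2.9,255],[5.6,4.2,0,-0.2,-0.2,-5.8,255],[2.3,6.7,1.2,-0.3,1.1,-8.7,255],[-0.9,9.4,2.5,-0.3,2.5,-11.6,255],[-3.8,12.3,3.8,-0.4,3.9,-14.5,255],[-6.6,15.3,5.2,-0.5,5.3,-17.4,255],[-18.1,19,9.5,0,8.3,-17.4,255],[-18.1,19,9.5,0,8.3,-17.4,255]]'
python3 - <<'E'
from h import *
swing('R',-3,n=9)
E
```

```text
t: 4.8
tool_pos: [421.5, 32.6, 233.7]
tool_rot: [0.517, 0.827, 0.188, 0.116]
ft_force: [-2.4, 3.9, 4.9]
width: 14.3
finger_force: 119.5
yaw,lean,roll [26.  25.5  0.1] L [455.3 109.8  -0.6] R [502.8  12.8  -0.8] F [-2.4  3.9  4.9] M [0.73 0.21 0.53] t 4.8
[-7.0, 0.0, -1.3, 0.0, 1.7, 0.0, 255]
[-8.0, 2.5, -1.0, -0.1, 1.3, 3.3, 255]
[-4.1, 5.2, 0.3, -0.2, -0.3, 6.5, 255]
[-0.5, 8.1, 1.7, -0.2, -1.8, 9.8, 255]
[3.0, 11.3, 3.2, -0.3, -3.4, 13.1, 255]
[6.2, 14.6, 4.7, -0.4, -5.0, 16.3, 255]
[9.2, 18.1, 6.4, -0.5, -6.5, 19.6, 255]
[11.9, 21.7, 8.2, -0.6, -8.1, 22.9, 255]
[14.4, 25.5, 10.0, -0.7, -9.7, 26.1, 255]
[24.9, 30.9, 15.1, -0.0, -12.6, 26.2, 255]
```

```bash
python3 -m handwheel '[[-7,0,-1.3,0,1.7,0,255],[-8,2.5,-1,-0.1,1.3,3.3,255],[-4.1,5.2,0.3,-0.2,-0.3,6.5,255],[-0.5,8.1,1.7,-0.2,-1.8,9.8,255],[3,11.3,3.2,-0.3,-3.4,13.1,255],[6.2,14.6,4.7,-0.4,-5,16.3,255],[9.2,18.1,6.4,-0.5,-6.5,19.6,255],[11.9,21.7,8.2,-0.6,-8.1,22.9,255],[14.4,25.5,10,-0.7,-9.7,26.1,255],[24.9,30.9,15.1,0,-12.6,26.2,255],[24.9,30.9,15.1,0,-12.6,26.2,255]]'
python3 - <<'E'
from h import *
swing('L',25,n=9)
c=read_camera("wrist");np.savez("w1",**c);cv2.imwrite("pics/w1.png",c["img"][:,:,::-1])
E
```

```text
t: 5.9
tool_pos: [441.3, 71.7, 233.7]
tool_rot: [0.707, 0.671, 0.151, 0.162]
ft_force: [-0.9, -3.3, 6.8]
width: 13.9
finger_force: 119.7
yaw,lean,roll [-3.  25.6 -0.2] L [508.7 121.4  -0.9] R [ 5.029e+02  1.350e+01 -5.000e-01] F [-0.9 -3.3  6.8] M [-0.7  -0.01 -0.48] t 5.9
[6.6, 0.4, -1.2, 0.1, -1.6, -0.0, 255]
[7.8, 2.7, -1.0, 0.0, -1.3, -3.2, 255]
[4.1, 5.3, 0.3, -0.1, 0.2, -6.3, 255]
[0.5, 8.1, 1.6, -0.2, 1.7, -9.5, 255]
[-2.8, 11.1, 3.1, -0.3, 3.3, -12.6, 255]
[-6.0, 14.3, 4.6, -0.3, 4.8, -15.8, 255]
[-8.9, 17.6, 6.2, -0.4, 6.3, -18.9, 255]
[-11.6, 21.1, 7.9, -0.5, 7.8, -22.1, 255]
[-14.0, 24.7, 9.6, -0.6, 9.3, -25.2, 255]
[-24.6, 30.0, 14.7, 0.1, 12.3, -25.2, 255]
```

View pics/w1.png

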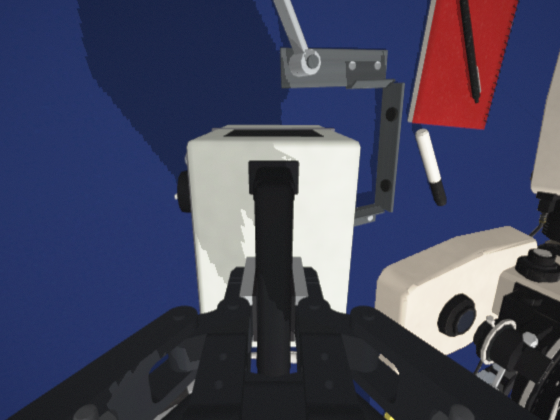

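The handle is still square in the fingers. The left flange's front edge is at about (281,48)-(282,87), and its rear outer corner is at (387,50).

```bash
python3 -m handwheel '[[6.6,0.4,-1.2,0,-1.6,0,255],[7.8,2.7,-1,0,-1.3,-3.2,255],[4.1,5.3,0.3,-0.1,0.2,-6.3,255],[0.5,8.1,1.6,-0.2,1.7,-9.5,255],[-2.8,11.1,3.1,-0.3,3.3,-12.6,255],[-6,14.3,4.6,-0.3,4.8,-15.8,255],[-8.9,17.6,6.2,-0.4,6.3,-18.9,255],[-11.6,21.1,7.9,-0.5,7.8,-22.1,255],[-14,24.7,9.6,-0.6,9.3,-25.2,255],[-24.6,30,14.7,0,12.3,-25.2,255],[-24.6,30,14.7,0,12.3,-25.2,255]]'
python3 - <<'E'
from h import *
swing('R',-3,n=9)
c=dict(np.load("w1.npz"))
print([onz(c,*q,3)[:2].round(1) for q in((281,48),(282,87),(387,50))],onz(c,311,62,20)[:2])
E
```

```text
t: 7.05
tool_pos: [473.8, 43.7, 233.6]
tool_rot: [0.524, 0.822, 0.188, 0.117]
ft_force: [-3.0, 2.9, 8.2]
width: 14.2
finger_force: 120.0
yaw,lean,roll [24.9 25.6  0.3] L [509.2 120.9  -0.6] R [554.8  23.   -1. ] F [-3.   2.9  8.2] M [0.76 0.08 0.49] t 7.05
[-6.4, 0.6, -1.3, 0.1, 1.5, 0.0, 255]
[-7.5, 2.9, -1.1, 0.0, 1.2, 3.1, 255]
[-3.8, 5.5, 0.2, -0.1, -0.3, 6.3, 255]
[-0.3, 8.3, 1.5, -0.1, -1.8, 9.4, 255]
[3.1, 11.3, 3.0, -0.2, -3.3, 12.6, 255]
[6.2, 14.4, 4.5, -0.3, -4.8, 15.7, 255]
[9.1, 17.8, 6.1, -0.4, -6.3, 18.8, 255]
[11.8, 21.2, 7.8, -0.5, -7.8, 22.0, 255]
[14.2, 24.8, 9.5, -0.6, -9.3, 25.1, 255]
[24.8, 30.0, 14.6, 0.1, -12.3, 25.1, 255]
[array([566.2, 196.4]), array([565.8, 162. ]), array([698.2, 196.1])] [588.66770974 182.54778295]
```

```bash
python3 -m handwheel '[[-6.4,0.6,-1.3,0,1.5,0,255],[-7.5,2.9,-1.1,0,1.2,3.1,255],[-3.8,5.5,0.2,-0.1,-0.3,6.3,255],[-0.3,8.3,1.5,-0.1,-1.8,9.4,255],[3.1,11.3,3,-0.2,-3.3,12.6,255],[6.2,14.4,4.5,-0.3,-4.8,15.7,255],[9.1,17.8,6.1,-0.4,-6.3,18.8,255],[11.8,21.2,7.8,-0.5,-7.8,22,255],[14.2,24.8,9.5,-0.6,-9.3,25.1,255],[24.8,30,14.6,0,-12.3,25.1,255],[24.8,30,14.6,0,-12.3,25.1,255]]'
python3 - <<'E'
from h import *
swing('L',23.5,n=9)
E
```

```text
t: 8.15
tool_pos: [493.3, 81.9, 233.6]
tool_rot: [0.707, 0.672, 0.151, 0.162]
ft_force: [-2.8, -5.0, 8.9]
width: 13.8
finger_force: 120.1
yaw,lean,roll [-2.8 25.7 -0.3] L [560.8 131.5  -0.9] R [ 5.552e+02  2.370e+01 -5.000e-01] F [-2.8 -5.   8.9] M [-0.87 -0.08 -0.46] t 8.15
[6.4, 0.6, -1.2, 0.2, -1.5, -0.0, 255]
[7.8, 2.9, -1.0, 0.1, -1.3, -3.0, 255]
[4.3, 5.3, 0.2, -0.0, 0.1, -5.9, 255]
[0.9, 7.9, 1.4, -0.1, 1.5, -8.9, 255]
[-2.3, 10.7, 2.8, -0.2, 3.0, -11.9, 255]
[-5.3, 13.6, 4.2, -0.3, 4.4, -14.8, 255]
[-8.1, 16.7, 5.7, -0.3, 5.8, -17.8, 255]
[-10.7, 20.0, 7.3, -0.4, 7.3, -20.8, 255]
[-13.1, 23.3, 8.9, -0.5, 8.7, -23.7, 255]
[-23.9, 28.3, 13.8, 0.1, 11.6, -23.8, 255]
```

```bash
python3 -m handwheel '[[6.4,0.6,-1.2,0.1,-1.5,0,255],[7.8,2.9,-1,0,-1.3,-3,255],[4.3,5.3,0.2,0,0.1,-5.9,255],[0.9,7.9,1.4,-0.1,1.5,-8.9,255],[-2.3,10.7,2.8,-0.2,3,-11.9,255],[-5.3,13.6,4.2,-0.3,4.4,-14.8,255],[-8.1,16.7,5.7,-0.3,5.8,-17.8,255],[-10.7,20,7.3,-0.4,7.3,-20.8,255],[-13.1,23.3,8.9,-0.5,8.7,-23.7,255],[-23.9,28.3,13.8,0,11.6,-23.8,255],[-23.9,28.3,13.8,0,11.6,-23.8,255]]'
python3 - <<'E'
from h import *
swing('R',0.5,n=8)
c=read_camera("wrist");np.savez("w2",**c);cv2.imwrite("pics/w2.png",c["img"][:,:,::-1])
E
```

```text
t: 9.25
tool_pos: [523.8, 54.8, 233.5]
tool_rot: [0.535, 0.815, 0.186, 0.12]
ft_force: [-3.3, 3.0, 10.7]
width: 14.0
finger_force: 120.3
yaw,lean,roll [23.4 25.7  0.2] L [561.5 130.8  -0.7] R [604.6  31.8  -1. ] F [-3.3  3.  10.7] M [0.91 0.01 0.46] t 9.25
[-6.8, 0.6, -1.3, 0.2, 1.6, 0.0, 255]
[-8.1, 2.9, -1.1, 0.1, 1.4, 3.0, 255]
[-4.6, 5.3, 0.0, -0.0, -0.0, 5.9, 255]
[-1.3, 7.9, 1.3, -0.1, -1.4, 8.9, 255]
[1.9, 10.6, 2.6, -0.2, -2.9, 11.8, 255]
[4.9, 13.6, 4.0, -0.3, -4.3, 14.8, 255]
[7.7, 16.6, 5.5, -0.3, -5.7, 17.7, 255]
[10.3, 19.8, 7.1, -0.4, -7.1, 20.7, 255]
[21.5, 24.2, 11.7, 0.1, -10.1, 20.7, 255]
```

View pics/w2.png

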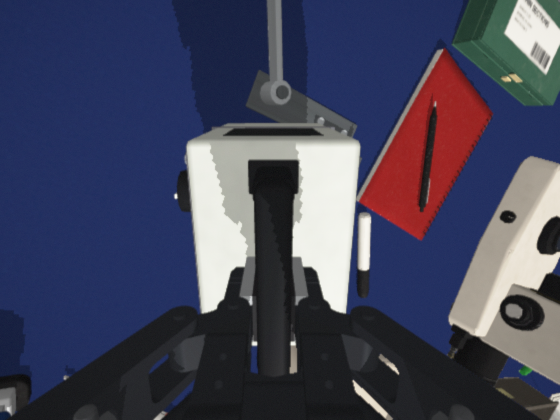

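The wrist view shows the unit yawed, its handle square in the fingers, and the hinge at about (280,92), clear of the case.

```bash
python3 -m handwheel '[[-6.8,0.6,-1.3,0.1,1.6,0,255],[-8.1,2.9,-1.1,0,1.4,3,255],[-4.6,5.3,0,0,0,5.9,255],[-1.3,7.9,1.3,-0.1,-1.4,8.9,255],[1.9,10.6,2.6,-0.2,-2.9,11.8,255],[4.9,13.6,4,-0.3,-4.3,14.8,255],[7.7,16.6,5.5,-0.3,-5.7,17.7,255],[10.3,19.8,7.1,-0.4,-7.1,20.7,255],[21.5,24.2,11.7,0,-10.1,20.7,255],[21.5,24.2,11.7,0,-10.1,20.7,255]]'
python3 - <<'E'
from h import *
O,U=feet()
c=read_camera("wrist");np.savez("w3",**c);cv2.imwrite("pics/w3.png",c["img"][:,:,::-1])
R0=np.array([602.5,32.1,-.5])
rows([tgt(FR,R0,0.5,a) for a in(24,21,18,15,12,9,6,3.5,1.5,0)],255)
E
```

```text
t: 10.3
tool_pos: [539.6, 87.0, 233.5]
tool_rot: [0.686, 0.693, 0.157, 0.158]
ft_force: [-1.3, -4.4, 9.1]
width: 13.8
finger_force: 120.2
yaw,lean,roll [ 0.6 25.7 -0.2] L [604.1 140.6  -0.9] R [ 6.05e+02  3.26e+01 -5.00e-01] F [-1.3 -4.4  9.1] M [-0.76 -0.18 -0.55] t 10.3
[-1.0, 4.9, 0.1, 1.7, 0.1, 0.1, 255]
[-1.0, 17.3, 3.0, 4.7, 0.1, 0.1, 255]
[-1.0, 29.5, 6.6, 7.7, 0.1, 0.1, 255]
[-1.1, 41.6, 10.8, 10.7, 0.1, 0.1, 255]
[-1.1, 53.3, 15.7, 13.7, 0.1, 0.1, 255]
[-1.1, 64.8, 21.1, 16.7, 0.1, 0.1, 255]
[-1.1, 76.0, 27.2, 19.7, 0.1, 0.1, 255]
[-1.1, 85.1, 32.6, 22.2, 0.2, 0.1, 255]
[-1.1, 92.2, 37.3, 24.2, 0.2, 0.1, 255]
[-1.1, 97.4, 41.0, 25.7, 0.2, 0.1, 255]
```

View pics/w3.png

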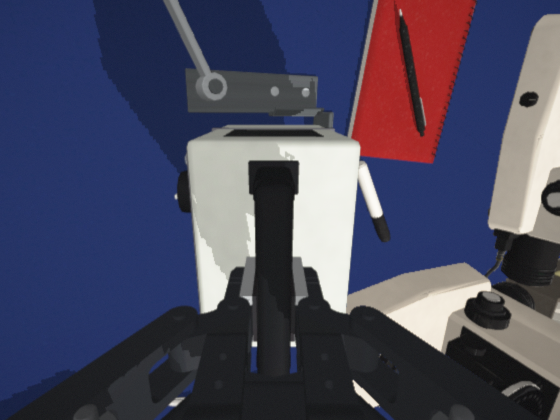

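The wrist view shows the left flange corners at (188,68), (318,78) and (188,110).

```bash
python3 - <<'E'
from h import *
c=dict(np.load("w3.npz"))
print([onz(c,*q,3)[:2].round(1) for q in((188,68),(318,78),(188,110))],onz(c,211,86,20)[:2])
E
```

```text
[array([568.5, 197.1]), array([699.9, 194.6]), array([565.9, 163.1])] [583.04671746 182.57396381]
```

```bash
python3 -m handwheel '[[-0.5,4.9,0.1,1.7,0,0.2,255],[-0.5,17.3,3,4.7,0,0.2,255],[-0.5,29.5,6.6,7.7,0,0.2,255],[-0.5,41.6,10.8,10.7,0,0.2,255],[-0.5,53.3,15.7,13.7,0,0.2,255],[-0.5,64.8,21.1,16.7,0,0.2,255],[-0.5,76,27.2,19.7,0.1,0.2,255],[-0.5,85.1,32.6,22.2,0.1,0.2,255],[-0.5,92.2,37.3,24.2,0.1,0.2,255],[-0.5,97.4,41,25.7,0.2,0.2,255],[-0.5,97.4,41,25.7,0.2,0.2,255]]'
python3 - <<'E'
from h import *
feet()
E
```

```text
t: 11.45
tool_pos: [645.6, 86.0, 239.3]
tool_rot: [0.705, 0.709, 0.0, -0.001]
ft_force: [-3.6, -2.6, 16.7]
width: 14.1
finger_force: 121.2
yaw,lean,roll [ 0.3 -0.   0.1] L [6.022e+02 1.402e+02 1.000e-01] R [ 6.028e+02  3.220e+01 -1.000e-01] F [-3.6 -2.6 16.7] M [-0.57  0.42 -0.04] t 11.45
```

```bash
python3 -m handwheel '[[0,0,0,0,0,0,128],[0,0,0,0,0,0,0],[0,0,0,0,0,0,0],[0,0,0,0,0,0,0],[0,0,0,0,0,0,0],[0,0,0,0,0,0,0],[0,0,-20,0,0,0,0],[0,0,-60,0,0,0,0],[0,-40,-100,0,0,0,0],[0,-80,-110,0,0,0,0],[0,-120,-110,0,0,0,0],[0,-120,-110,0,0,0,0]]'
python3 - <<'E'
from h import *
s=sensors.state();print(s["joints"])
c=read_camera("top");np.savez("t2",**c);cv2.imwrite("pics/top2.png",cv2.resize(c["img"][110:260,100:300],None,fx=4,fy=4,interpolation=cv2.INTER_CUBIC)[:,:,::-1])
E
```

```text
t: 12.65
tool_pos: [520.9, 85.5, 348.4]
tool_rot: [0.705, 0.709, -0.0, -0.002]
ft_force: [0.8, 0.2, 0.8]
width: 85.4
finger_force: 0.0
[0.09252718 0.21972153 1.51769788 0.00254896 1.40671209 0.08559978]
```

View pics/top2.png

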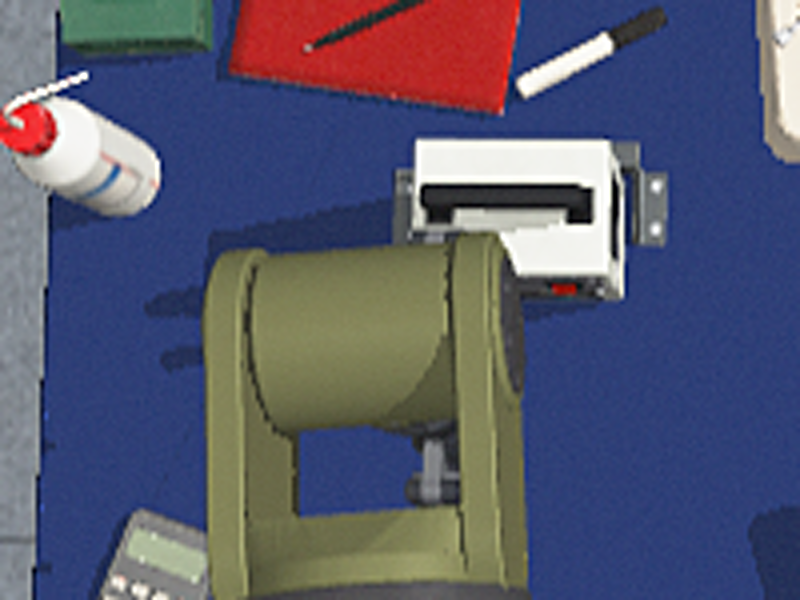

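The unit sits between the cheeks, its rear top corners near (415,140) and (610,140) in the 4x crop. Next is the keeper.

```bash
cat >> h.py <<'E'
H=np.array([584.5,181.5])
def Rk(az,ph):
    a=np.radians(ph);M=np.array([[-np.cos(a),0,-np.sin(a)],[0,1,0],[np.sin(a),0,-np.cos(a)]]).T
    return R.from_euler('z',az,degrees=True)*R.from_matrix(M)
def knob(th,k0=(-28,-85)):
    v=R.from_euler('z',-th).apply([*k0,0]);return H+v[:2]
def kt(p,az=12,ph=40,z=55,back=0):
    r=Rk(az,ph);return np.array([*p,z])-r.apply([0,0,54+back]),r
E
python3 - <<'E'
from h import *
c=dict(np.load("t2.npz"))
print([onz(c,100+(u-1.5)/4,110+(v-1.5)/4,150)[:2].round(1) for u,v in((415,140),(610,140),(617,300))])
print(knob(2.69))
rows([kt(knob(2.69),back=70),kt(knob(2.69))],0)
E
```

```text
[array([687.7, 150.8]), array([688.8,  22.2]), array([582.8,  15.9])]
[572.59916793 270.19819725]
[167.9, -26.8, 199.0, -35.3, -29.0, -97.0, 0]
[176.9, 17.3, 252.6, -35.3, -29.0, -97.0, 0]
```

```bash
python3 -m handwheel '[[100,-60,20,-17.6,-14.5,-48.5,0],[100,-60,20,-17.6,-14.5,-48.5,0],[100,-60,20,-17.6,-14.5,-48.5,0],[100,-60,20,-17.6,-14.5,-48.5,0],[100,-60,20,-17.6,-14.5,-48.5,0],[100,-60,20,-17.6,-14.5,-48.5,0],[168,-27,160,-35.3,-29,-97,0],[168,-27,160,-35.3,-29,-97,0],[168,-27,160,-35.3,-29,-97,0],[168,-27,160,-35.3,-29,-97,0],[168,-27,160,-35.3,-29,-97,0],[168,-27,160,-35.3,-29,-97,0]]' 20
python3 - <<'E'
from h import *
print(sensors.state()["joints"])
rows([kt(knob(2.69),back=70),kt(knob(2.69))],0)
E
```

```text
t: 13.9
tool_pos: [496.4, 254.2, 187.0]
tool_rot: [-0.067, 0.941, 0.034, 0.331]
ft_force: [0.5, -0.3, 0.4]
width: 85.5
finger_force: 0.0
[ 0.46261005  0.29810659  1.92939027 -0.6209029   0.311239   -0.71422902]
[24.7, -1.0, 27.7, -1.3, -1.1, -3.4, 0]
[23.4, 0.6, 97.6, -1.3, -1.1, -3.4, 0]
```

```bash
python3 - <<'E'
from h import *
rows([kt(knob(2.69),24,33,back=60),kt(knob(2.69),24,33,back=30),kt(knob(2.69),24,33)],0)
E
```

```text
[8.8, -12.8, 39.4, -8.1, 6.0, -13.2, 0]
[12.4, -8.9, 68.9, -8.1, 6.0, -13.2, 0]
[16.0, -5.1, 98.5, -8.1, 6.0, -13.2, 0]
```

```bash
python3 -m handwheel '[[5,-6,20,-4,3,-6.6,0],[8.8,-12.8,39.4,-8.1,6,-13.2,0],[8.8,-12.8,39.4,-8.1,6,-13.2,0],[8.8,-12.8,39.4,-8.1,6,-13.2,0]]' 20
python3 - <<'E'
from h import *
print(sensors.state()["joints"])
c=read_camera("wrist");cv2.imwrite("pics/w4.png",c["img"][:,:,::-1])
im=c["img"];h=cv2.cvtColor(im,cv2.COLOR_RGB2HSV).astype(int)
m=(((h[...,0]<6)|(h[...,0]>174))&(h[...,1]>170)&(h[...,2]>90)).astype(np.uint8)
n,l,s,ce=cv2.connectedComponentsWithStats(m)
print([(s[i].tolist(),ce[i].round(1).tolist()) for i in range(1,n) if s[i,4]>60])
k=knob(2.69);print(proj(c,[*k,75]),proj(c,[*k,51]),proj(c,[*k,27]))
rows([kt(knob(2.69),24,33)],0)
E
```

```text
t: 14.3
tool_pos: [514.3, 244.9, 153.1]
tool_rot: [-0.184, 0.94, 0.056, 0.28]
ft_force: [0.2, 0.4, 0.5]
width: 85.3
finger_force: 0.0
[ 0.37826969  0.37847665  1.88765651  0.02166857  0.29664769 -1.59860509]
[([264, 199, 28, 70, 1564], [277.5, 234.0]), ([77, 260, 84, 53, 2259], [113.5, 284.1]), ([180, 281, 72, 46, 1851], [209.3, 304.4])]
(np.float64(276.8524101568148), np.float64(265.5863445054568)) (np.float64(276.5435452315023), np.float64(232.9432729058726)) (np.float64(276.2763483927354), np.float64(204.70398503520215))
[0.1, 0.6, 62.3, -0.8, 0.1, -1.0, 0]
```

View pics/w4.png

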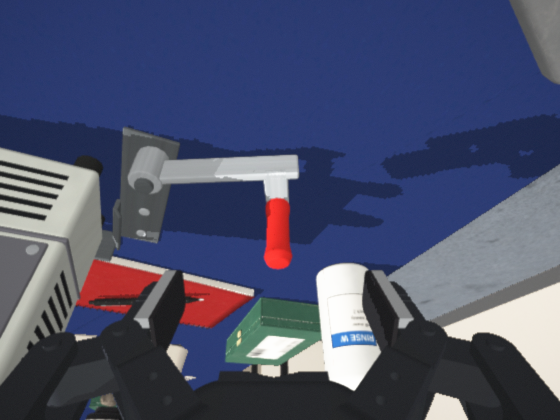

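The red knob is centred at (277.5,234), against a prediction of (276.5,233), and the open fingers straddle it.

```bash
python3 -m handwheel '[[0,0.5,30,-0.8,0,-1,0],[0,0.5,50,-0.8,0,-1,0],[0,0.5,62,-0.8,0,-1,0],[0,0.5,62,-0.8,0,-1,0],[0,0.5,62,-0.8,0,-1,255],[0,0.5,62,-0.8,0,-1,255],[0,0.5,62,-0.8,0,-1,255],[0,0.5,62,-0.8,0,-1,255],[0,0.5,62,-0.8,0,-1,255],[0,0.5,62,-0.8,0,-1,255]]' 20
python3 - <<'E'
from h import *
s=sensors.state();print(s["joints"])
r=R.from_quat(s["tool_rot"]);g=s["tool_pos"]+r.apply([0,0,54]);print("grasp",g, np.linalg.norm(g[:2]-H))
T=np.linspace(2.69,1.45,13)[1:]
rows([kt(knob(t),24-7*i/11,33,z=g[2]) for i,t in enumerate(T)],255)
E
```

```text
t: 15.35
tool_pos: [544.3, 259.1, 102.6]
tool_rot: [-0.194, 0.938, 0.06, 0.28]
ft_force: [-2.6, 9.2, 0.7]
width: 16.2
finger_force: 19.8
[ 0.37771747  0.52927467  1.81131322  0.09227357  0.22113272 -1.68457544]
grasp [571.45831594 271.03049185  57.46402337] 90.47538059768426
[6.7, 0.7, -4.6, -0.1, 0.3, -0.6, 255]
[14.3, 2.1, -9.6, 0.2, 0.3, -0.1, 255]
[22.1, 2.6, -14.7, 0.6, 0.3, 0.5, 255]
[29.7, 2.2, -19.7, 0.9, 0.3, 1.0, 255]
[37.3, 0.7, -24.7, 1.3, 0.3, 1.5, 255]
[44.7, -1.6, -29.5, 1.6, 0.3, 2.1, 255]
[51.8, -4.8, -34.2, 2.0, 0.3, 2.6, 255]
[58.6, -9.0, -38.7, 2.3, 0.3, 3.1, 255]
[64.9, -13.9, -42.9, 2.6, 0.3, 3.7, 255]
[70.7, -19.5, -46.7, 3.0, 0.3, 4.2, 255]
[76.0, -25.9, -50.2, 3.3, 0.3, 4.7, 255]
[80.7, -32.9, -53.3, 3.7, 0.3, 5.2, 255]
```

```bash
python3 - <<'E'
from h import *
T=np.linspace(2.69,1.45,13)[1:]
rows([kt(knob(t),24-7*i/11,33-9*(i+1)/12,z=57) for i,t in enumerate(T)],255)
E
```

```text
[6.2, 0.7, -4.2, -0.1, 1.0, -0.6, 255]
[13.2, 2.1, -9.2, 0.2, 1.8, -0.1, 255]
[20.2, 2.6, -14.2, 0.6, 2.5, 0.5, 255]
[27.2, 2.1, -19.2, 0.9, 3.3, 1.0, 255]
[34.1, 0.6, -24.2, 1.2, 4.0, 1.6, 255]
[40.7, -1.8, -29.0, 1.5, 4.8, 2.1, 255]
[47.1, -5.1, -33.6, 1.8, 5.5, 2.7, 255]
[53.2, -9.3, -38.0, 2.1, 6.3, 3.2, 255]
[58.8, -14.3, -42.1, 2.4, 7.0, 3.8, 255]
[64.0, -20.1, -45.9, 2.7, 7.8, 4.4, 255]
[68.6, -26.6, -49.3, 3.0, 8.5, 4.9, 255]
[72.6, -33.7, -52.3, 3.3, 9.3, 5.5, 255]
```

```bash
python3 -m handwheel '[[6.2,0.7,-4.2,0,1,-0.6,255],[13.2,2.1,-9.2,0.2,1.8,0,255],[20.2,2.6,-14.2,0.6,2.5,0.5,255],[27.2,2.1,-19.2,0.9,3.3,1,255],[34.1,0.6,-24.2,1.2,4,1.6,255],[40.7,-1.8,-29,1.5,4.8,2.1,255],[47.1,-5.1,-33.6,1.8,5.5,2.7,255],[53.2,-9.3,-38,2.1,6.3,3.2,255],[58.8,-14.3,-42.1,2.4,7,3.8,255],[64,-20.1,-45.9,2.7,7.8,4.4,255],[68.6,-26.6,-49.3,3,8.5,4.9,255],[72.6,-33.7,-52.3,3.3,9.3,5.5,255]]'
python3 - <<'E'
from h import *
s=sensors.state();print(s["joints"])
r=R.from_quat(s["tool_rot"]);g=s["tool_pos"]+r.apply([0,0,54]);v=g[:2]-H;print("grasp",g, np.linalg.norm(v),"th",np.arctan2(-85,-28)-np.arctan2(v[1],v[0])+2*np.pi)
T=np.linspace(1.45,0.1,13)[1:]
rows([kt(knob(t),17-7*(i+1)/12,24+9*(i+1)/12,z=57) for i,t in enumerate(T)],255)
E
```

```text
t: 16.55
tool_pos: [472.9, 192.2, 104.9]
tool_rot: [-0.145, 0.968, 0.03, 0.202]
ft_force: [-13.5, 5.1, 0.8]
width: 14.8
finger_force: 36.5
[ 0.31714559  0.38733866  1.98951206 -0.02419637  0.35413781 -1.53068251]
grasp [493.55760398 198.52132844  55.3762013 ] 92.52159215978094 th 1.4376046423642421
[1.5, -9.3, -1.9, 0.2, -1.2, 0.6, 255]
[5.1, -18.6, -3.2, 0.5, -2.0, 1.1, 255]
[7.8, -28.2, -4.0, 0.7, -2.7, 1.7, 255]
[9.4, -37.9, -4.3, 1.0, -3.5, 2.2, 255]
[10.0, -47.7, -4.2, 1.3, -4.2, 2.7, 255]
[9.6, -57.4, -3.7, 1.5, -5.0, 3.2, 255]
[8.1, -66.9, -2.6, 1.8, -5.7, 3.7, 255]
[5.7, -76.0, -1.2, 2.1, -6.5, 4.2, 255]
[2.2, -84.7, 0.7, 2.4, -7.2, 4.8, 255]
[-2.1, -92.8, 3.0, 2.7, -8.0, 5.3, 255]
[-7.3, -100.2, 5.7, 3.0, -8.7, 5.8, 255]
[-13.2, -106.9, 8.7, 3.3, -9.4, 6.2, 255]
```

```bash
python3 -m handwheel '[[4.5,-9.3,-2.5,0.2,-1.2,0.6,255],[8.1,-18.6,-4,0.5,-2,1.1,255],[10.8,-28.2,-5,0.7,-2.7,1.7,255],[12.4,-37.9,-5.3,1,-3.5,2.2,255],[13,-47.7,-5.2,1.3,-4.2,2.7,255],[12.6,-57.4,-4.7,1.5,-5,3.2,255],[11.1,-66.9,-3.6,1.8,-5.7,3.7,255],[8.7,-76,-2.2,2.1,-6.5,4.2,255],[5.2,-84.7,-0.3,2.4,-7.2,4.8,255],[0.9,-92.8,2,2.7,-8,5.3,255],[-4.3,-100.2,4.7,3,-8.7,5.8,255],[-10.2,-106.9,7.7,3.3,-9.4,6.2,255]]'
python3 - <<'E'
from h import *
s=sensors.state();print(s["joints"])
r=R.from_quat(s["tool_rot"]);g=s["tool_pos"]+r.apply([0,0,54]);v=g[:2]-H;print("grasp",g, np.linalg.norm(v),"th",np.arctan2(-85,-28)-np.arctan2(v[1],v[0]))
rows([kt(knob(t),10,33,z=57) for i,t in enumerate((.07,.03,-.01))],255)
E
```

```text
t: 17.75
tool_pos: [519.0, 92.9, 102.9]
tool_rot: [-0.083, 0.954, 0.025, 0.285]
ft_force: [2.8, 13.9, -13.4]
width: 15.5
finger_force: 26.4
[ 0.09317375  0.40643329  2.01759862  0.31047604  0.14458088 -1.94527161]
grasp [548.2069619   97.98639116  57.7488775 ] 91.0588132837166 th 0.09173684793954151
[-2.0, 0.2, 2.0, -0.0, 0.3, -0.1, 255]
[-4.5, -1.6, 3.7, -0.0, 0.3, -0.1, 255]
[-7.2, -3.3, 5.4, -0.0, 0.3, -0.1, 255]
```

```bash
python3 -m handwheel '[[-2,1,1.5,0,0,0,255],[-5,0.5,3.5,0,0,0,255],[-8,0,5.5,0,0,0,255],[-9,0,6,0,0,0,255],[-9,0,6,0,0,0,255]]'
python3 - <<'E'
from h import *
s=sensors.state()
r=R.from_quat(s["tool_rot"]);g=s["tool_pos"]+r.apply([0,0,54]);v=g[:2]-H;print("grasp",g, np.linalg.norm(v),"th",np.arctan2(-85,-28)-np.arctan2(v[1],v[0]),s["joints"])
E
```

```text
t: 18.25
tool_pos: [527.3, 93.4, 102.0]
tool_rot: [-0.082, 0.955, 0.025, 0.283]
ft_force: [-34.4, -17.7, 12.5]
width: 15.0
finger_force: 37.7
grasp [556.24874991  98.42625875  56.74511932] 87.7461088431837 th 0.009588167398465464 [ 0.09287299  0.42171939  1.99371934  0.27977806  0.15779939 -1.91281909]
```

```bash
python3 -m handwheel '[[1.5,0,-1,0,0,0,255],[1.5,0,-1,0,0,0,0],[1.5,0,-1,0,0,0,0],[1.5,0,-1,0,0,0,0],[1.5,0,-1,0,0,0,0],[1.5,0,-30,0,0,0,0],[1.5,0,-70,0,0,0,0],[0,0,-110,0,0,0,0],[0,0,-140,0,0,0,0],[0,0,-140,0,0,0,0]]'
python3 - <<'E'
from h import *
c=read_camera("wrist");cv2.imwrite("pics/w5.png",c["img"][:,:,::-1])
im=c["img"];h=cv2.cvtColor(im,cv2.COLOR_RGB2HSV).astype(int)
m=(((h[...,0]<6)|(h[...,0]>174))&(h[...,1]>170)&(h[...,2]>90)).astype(np.uint8)
n,l,s,ce=cv2.connectedComponentsWithStats(m)
for i in range(1,n):
    if s[i,4]>60: print(s[i].tolist(),onz(c,*ce[i],50).round(1))
for t in(0,.1,.2):print(t,knob(t),proj(c,[*knob(t),51]))
E
```

```text
t: 19.25
tool_pos: [453.6, 81.7, 223.6]
tool_rot: [-0.083, 0.954, 0.025, 0.289]
ft_force: [0.6, -0.3, -0.3]
width: 85.3
finger_force: 0.0
[0, 165, 16, 32, 293] [ 584.1 -131.3   50. ]
[262, 166, 20, 49, 751] [556.6  97.5  50. ]
[203, 260, 21, 26, 481] [730.3  48.7  50. ]
[320, 264, 45, 40, 1259] [734.3 225.9  50. ]
0 [556.5  96.5] (np.float64(270.98920141681276), np.float64(191.09744989164068))
0.1 [548.15404296  99.71998162] (np.float64(276.18809633671765), np.float64(185.34373431648024))
0.2 [540.1712427  103.75708215] (np.float64(282.4729507972922), np.float64(179.7298437217677))
```

View pics/w5.png

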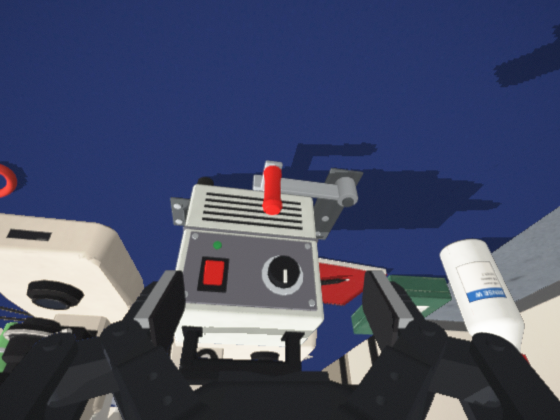

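The keeper lies shut across the unit's front, with the knob at (272,190) where θ≈0 predicts it. The unit stands square in the frame and the gripper is clear.

```bash
python3 -c "
from cell import job
print(job.sign_off())"
```

```text
the job is handed in; nothing more can be done
None
```

I walked the power unit into its parking frame in six swings, lowered it level and let go of it, then shut the keeper and handed the job in at about 19 s. The last pictures show the unit square in the frame and the keeper shut to about 0.01 rad. I didn't re-measure the bystanders, and no verdict came back.

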